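# Close the objective canister with the lid that fits

### The arm

A 6-joint arm with a two-finger parallel gripper is mounted at the origin on a cart in front of the work surface, level with it; the furniture and walls round the work are solid. World frame = base frame: x ahead of the robot, y to its left, z up, the work surface at z = 0. Lengths are in m, angles in rad, forces in N, time in s.
With the tool pointing down it reaches from about 0.35 to 1 m from the base axis. Payload 7.1 kg.
Tool frame: the origin (TCP) lies at the very end of the fingers, on their centre line; the grasp point (between the pads) lies 19 mm behind it; z points along the fingers, y is the direction in which the jaws open and shut (so a half turn about z gives the same grasp; the last joint's range is limited). The gripper opens to 85 mm and grips with 20 to 120 N. Pads are 22 mm wide; open, the fingers measure 114 mm over their backs; the gripper's body (76 mm by 85 mm) begins 54 mm behind the grasp point. The pads swing forward as they close: fully open they stand 13 mm farther back than shut.
Start: joints at [1.197, 0.423, 1.63, -0, 1.089, -0.019], TCP at [0.217, 0.586, 0.211] pointing down, gripper open.
Joint ranges: [-3, 3], [-0.9, 2.11], [0.09, 2.58], [-1.31, 4.45], [0.11, 2.69], [-2.54, 2.54]. Speed limits (rad/s): [2.39, 2.39, 3.01, 3.14, 3.14, 3.14].

### API

Orientations are given as a rotation vector (axis times angle).
In Python, from workcell import ctrl, telemetry, viewer, sign_off gives the robot as it stands. The module is installed in compiled form; this text tells all that it offers. Calls block until the motion is done:
- ctrl.movep(position, orientation): joint-space move of the TCP to a pose.
- ctrl.move_l(position, attitude=None, velocity=0.15, contact_N=None): straight line of the TCP; attitude=None keeps the orientation; velocity is the mean speed in m/s. With contact_N (N) it stops when the force on the tool has changed by that much, and returns True; else False.
- ctrl.movej(angles): joint-space move.
- ctrl.grip(opening): finger opening in m; the grip force is fixed at half the most; returns when the fingers have stopped.
- ctrl.hold(seconds).
- ctrl.inverse_kinematics(position, orientation): joint angles nearest the present ones, or None.
- telemetry.state(): the state.
- viewer.camera(name): name is "scene" or "top" or "wrist"; returns a dict with "image" (480x640x3 uint8, red, green, blue), "mtx" (3x3 intrinsics, pixels), "cam_to_world" (4x4, takes a point from camera to world coordinates). Camera axes: x right, y up, looking along -z (the intrinsics and any distortion apply to the point x, -y, -z); pixel columns grow to the right and rows downward; lengths in m; the calibration is good to about 2 mm. A picture is of the moment at which its call begins. There is no depth.
A pose or a line that the arm cannot do raises ctrl.Unreachable and nothing moves.
- sign_off(): hands the job in, once; it reports no verdict.
The state is a dict: "t": time; "q": joint angles; "qvel": joint speeds; "tau": joint torques, N m; "tcp_pos": TCP position; "orientation": TCP orientation; "ft_force": force on the tool from outside, world axes, zero at the start; "ft_torque": the same for the moment, N m; "width": finger opening in m.
Only numpy, scipy, OpenCV 4.12 (cv2) and the standard library are available. Lean on these libraries where they do the work, as an engineer would, in place of code of your own. Each camera call takes 0.05 s, during which the arm holds its last target.

### The job

The spare objective stands in the open canister. Of the three look-alike lids, pick the one that fits its mouth, set it on and press it straight down until the sprung clips snap over its edge and it sits flat on the rim; then let go. Leave the other two lids where they lie.

Things in the scene. Friction and masses are not known exactly. Their poses are not given: they have to be found in the camera images.
- canister_mouth (a point): Centre of the canister's open mouth, level with the top of its rim, 74 mm above the bench; z up. The rim is slippery. The 3 clips round the rim reach 13 mm above it; their noses, 10.8 mm above it, leave a gap 71 mm across. Pressing a 76 mm flange down between them pushes them outwards (about 5 N, more than its weight) until they spring back over its top as it meets the rim
- canister: Round aluminium pot fixed to the bench, origin at the centre of its underside, z up. 68 mm across outside, 60 mm inside the mouth, 74 mm tall, on a foot 96 mm across; three upright sprung steel clips, 120 degrees apart, stand 44 mm from its axis. A black objective stands in it, its top 21 mm below the rim. The tall microscope behind it leans out at its left: keep the arm on the robot's side of it
- lid_a_knob (a point): Point in the black knob of a loose round steel lid lying knob up. Flange (the disc seen) 56 mm across, 7 thick, lower edge bevelled 5; below it a plug 40 mm across, 16 long, its lower 13 tapering to 20. Knob: upright cylinder 22 across, 36 tall, alike on all lids. This point: on the axis, 8 below the knob's top, 28 above the flange's top, 51 above the plug's foot; z up. About 80 g
- lid_b_knob (a point): Point in the black knob of a loose round steel lid lying knob up. Flange (the disc seen) 76 mm across, 7 thick, lower edge bevelled 5; below it a plug 56 mm across, 16 long, its lower 13 tapering to 36. Knob: upright cylinder 22 across, 36 tall, alike on all lids. This point: on the axis, 8 below the knob's top, 28 above the flange's top, 51 above the plug's foot; z up. About 80 g
- lid_c_knob (a point): Point in the black knob of a loose round steel lid lying knob up. Flange (the disc seen) 96 mm across, 7 thick, lower edge bevelled 5; below it a plug 78 mm across, 16 long, its lower 13 tapering to 58. Knob: upright cylinder 22 across, 36 tall, alike on all lids. This point: on the axis, 8 below the knob's top, 28 above the flange's top, 51 above the plug's foot; z up. About 80 g
There are look-alikes about, which are no part of the job. What is shaped like the part that bears lid_b_knob but pink or purple is not meant.

How it is judged:
By the outcome, as a careful person would: the job done as asked, in the order asked, and still so for the second after the job is handed in, with the robot touching nothing.
It also fails if it takes over 38 s, if anything falls off the work surface, if the arm or the gripper's body presses on something with over 40 N, if the wrist force passes 120 N, or if a joint passes its speed limit or range.

## Working session

There is one attempt and no reset: what is moved stays moved. The work goes in short steps, each a Python script; the robot and the scene stay as the last script left them, time stands still between calls to the robot, and variables do not carry over. Pictures are saved under pics/ and viewed, and the job is handed in when it is done.

```bash
mkdir -p pics; python3 - <<'E'
from workcell import ctrl, telemetry, viewer
import cv2, numpy as np, pickle
d={}
for n in ["scene","top","wrist"]:
    c=viewer.camera(n); d[n]=c
    cv2.imwrite(f"pics/{n}0.png",c["image"][:,:,::-1])
    print(n,np.round(c["mtx"],1).tolist(),np.round(c["cam_to_world"],3).tolist(),[k for k in c])
pickle.dump(d,open("d0.pkl","wb"))
s=telemetry.state();print(s["t"],s["tcp_pos"],s["orientation"],s["width"],s["ft_force"])
E
```

```text
scene [[592.4, 0.0, 327.3], [0.0, 592.4, 246.5], [0.0, 0.0, 1.0]] [[0.49, 0.615, -0.618, -0.159], [-0.872, 0.348, -0.345, -0.58], [0.003, 0.708, 0.706, 0.895], [0.0, 0.0, 0.0, 1.0]] ['image', 'mtx', 'cam_to_world']
top [[607.1, 0.0, 330.5], [0.0, 607.1, 244.1], [0.0, 0.0, 1.0]] [[-0.053, 0.978, -0.201, 0.371], [-0.999, -0.052, 0.009, -0.156], [-0.002, 0.201, 0.98, 1.151], [0.0, 0.0, 0.0, 1.0]] ['image', 'mtx', 'cam_to_world']
wrist [[419.3, 0.0, 323.4], [0.0, 419.3, 236.7], [0.0, 0.0, 1.0]] [[0.347, -0.89, -0.296, 0.14], [0.938, 0.329, 0.111, 0.615], [-0.001, -0.316, 0.949, 0.372], [0.0, 0.0, 0.0, 1.0]] ['image', 'mtx', 'cam_to_world']
0.15 [0.21695048 0.58566232 0.21029383] [-5.54369830e-01 -3.09202793e+00  1.88425627e-03] 0.08548680458687159 [-0.11712378 -1.01773551 -0.10837367]
```

View pics/scene0.png

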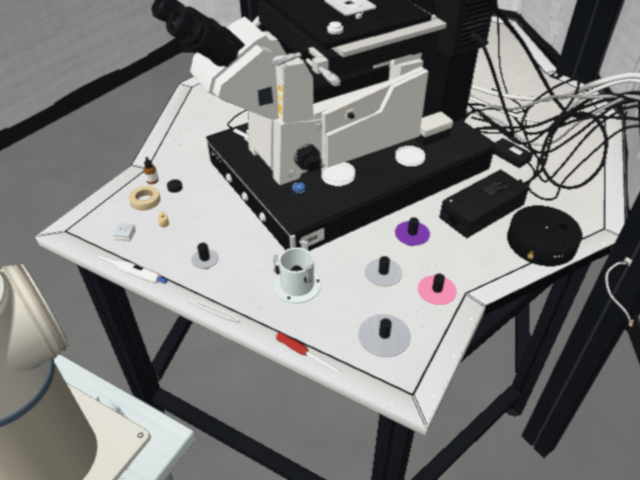

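View pics/top0.png

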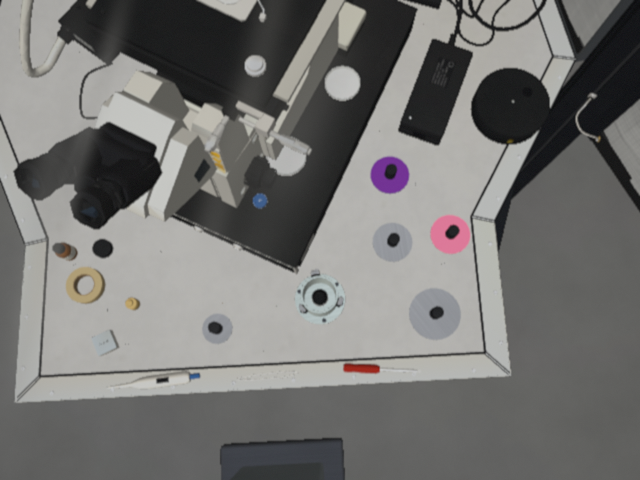

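View pics/wrist0.png

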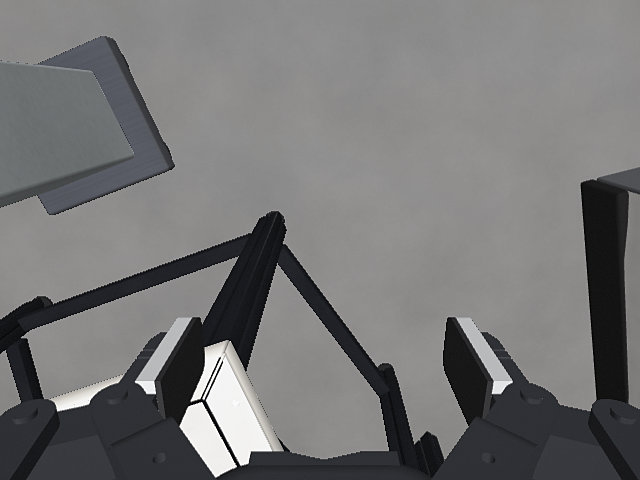

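```bash
cat > h.py <<'E'
import cv2, numpy as np
def ray(c,uv):
    K=c["mtx"];T=c["cam_to_world"]
    p=np.linalg.inv(K)@np.array([uv[0],uv[1],1.0])
    d=T[:3,:3]@np.array([p[0],-p[1],-p[2]]); return T[:3,3],d/np.linalg.norm(d)
def plane(c,uv,z):
    o,d=ray(c,uv); return o+d*(z-o[2])/d[2]
def tri(rs):
    A=sum(np.eye(3)-np.outer(d,d) for o,d in rs); b=sum((np.eye(3)-np.outer(d,d))@o for o,d in rs)
    p=np.linalg.solve(A,b); return p,[np.linalg.norm((np.eye(3)-np.outer(d,d))@(p-o)) for o,d in rs]
def proj(c,P):
    T=c["cam_to_world"]; q=T[:3,:3].T@(np.asarray(P)-T[:3,3]); q=c["mtx"]@np.array([q[0],-q[1],-q[2]]); return q[:2]/q[2]
def crop(c,name,u,v,w,h,s=4):
    u0,v0=max(0,int(u-w//2)),max(0,int(v-h//2)); im=c["image"][v0:v0+h,u0:u0+w,::-1]
    cv2.imwrite(name,cv2.resize(im,None,fx=s,fy=s,interpolation=cv2.INTER_CUBIC)); print(name,"origin",u0,v0,"scale",s)
E
python3 - <<'E'
from h import *; import pickle
d=pickle.load(open("d0.pkl","rb"))
crop(d["top"],"pics/topcrop.png",340,270,200,150)
crop(d["scene"],"pics/scenecrop.png",360,275,200,150)
t=d["top"]
# dark knob blobs / discs in top
hsv=cv2.cvtColor(t["image"],cv2.COLOR_RGB2HSV)
for n,(u,v) in dict(A=(217,328),B=(392,242),C=(435,314)).items():
    print(n,t["image"][v-12:v+13:6,u-16:u+17:4].mean(2).astype(int).tolist(), "bench",t["image"][v+40,u].tolist())
E
```

```text
pics/topcrop.png origin 240 195 scale 4
pics/scenecrop.png origin 260 200 scale 4
A [[174, 175, 160, 150, 153, 148, 155, 177, 176], [175, 149, 133, 62, 102, 149, 149, 151, 176], [172, 150, 44, 42, 42, 37, 150, 149, 172], [174, 149, 147, 131, 109, 150, 147, 148, 176], [176, 174, 148, 147, 148, 145, 152, 176, 177]] bench [139, 137, 131]
B [[164, 152, 152, 153, 153, 151, 152, 153, 170], [151, 153, 153, 111, 35, 34, 145, 151, 154], [152, 155, 154, 29, 38, 36, 153, 150, 155], [153, 153, 151, 152, 147, 152, 148, 149, 154], [165, 151, 151, 150, 151, 151, 151, 151, 167]] bench [176, 176, 173]
C [[150, 148, 149, 147, 150, 147, 147, 148, 147], [151, 151, 148, 125, 35, 35, 138, 147, 147], [149, 150, 152, 25, 40, 37, 103, 146, 145], [151, 149, 150, 151, 141, 147, 147, 146, 146], [150, 149, 150, 149, 149, 147, 145, 146, 146]] bench [98, 98, 96]
```

View pics/topcrop.png

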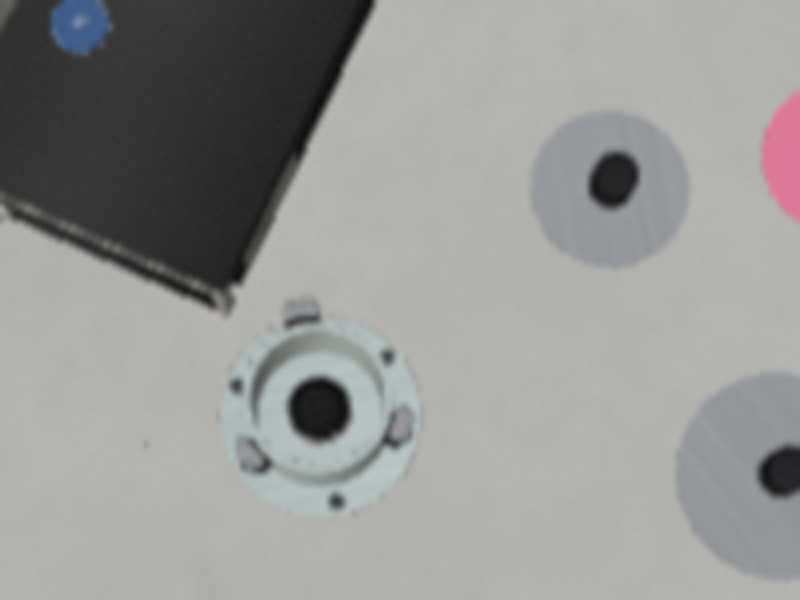

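View pics/scenecrop.png

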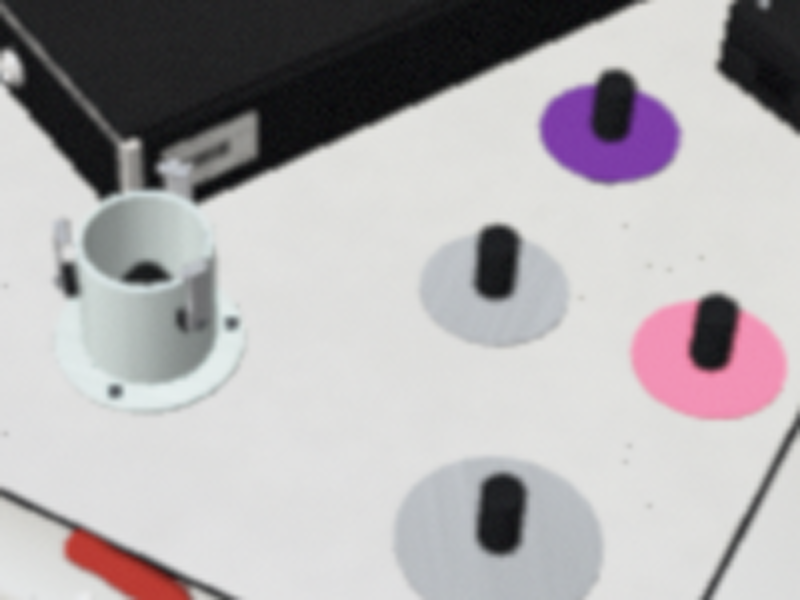

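Top crop: canister mouth at about (319,297). Steel discs: left (217,328), middle (392,242), right (435,314). Purple (390,175) and pink (451,235) are decoys. I'll measure the disc diameters and heights from both views next.

```bash
cat >> h.py <<'E'
def disc(c,uv,r=45,gray=True):
    """ellipse fit to steel disc (bluish grey, filled hull) near uv"""
    im=c["image"].astype(int); u,v=map(int,uv)
    br=im[:,:,2]-im[:,:,0]; g=im.mean(2)
    m=(((br>3)&(g>90))|(g<75)).astype(np.uint8)
    m=cv2.morphologyEx(m,cv2.MORPH_OPEN,np.ones((3,3),np.uint8))
    win=np.zeros_like(m); win[max(0,v-r):v+r,max(0,u-r):u+r]=1; m*=win
    n,l,st,ce=cv2.connectedComponentsWithStats(m)
    k=l[v,u]
    if k==0: k=1+np.argmax(st[1:,4])
    cs,_=cv2.findContours((l==k).astype(np.uint8),cv2.RETR_EXTERNAL,cv2.CHAIN_APPROX_NONE)
    return max(cs,key=cv2.contourArea)[:,0,:].astype(float)
def knob(c,uv,r=30,thr=75):
    g=c["image"].mean(2); u,v=map(int,uv); m=(g<thr).astype(np.uint8)
    win=np.zeros_like(m); win[max(0,v-r):v+r,max(0,u-r):u+r]=1; m*=win
    n,l,st,ce=cv2.connectedComponentsWithStats(m); k=1+np.argmax(st[1:,4]); 
    return (l==k).astype(np.uint8),ce[k],st[k]
def circ(P):
    A=np.c_[2*P[:,:2],np.ones(len(P))]; s=np.linalg.lstsq(A,(P[:,:2]**2).sum(1),rcond=None)[0]
    r=np.sqrt(s[2]+s[0]**2+s[1]**2); e=np.hypot(*(P[:,:2]-s[:2]).T)-r
    return s[:2],r,e
def rcirc(c,pts,z):
    P=np.array([plane(c,p,z) for p in pts])
    for _ in range(4):
        s,r,e=circ(P); P=P[abs(e)<max(0.002,1.5*np.std(e))]
    return s,r,np.std(e),len(P)
E
python3 - <<'E'
from h import *; import pickle
d=pickle.load(open("d0.pkl","rb"))
L=dict(left=((217,328),(204,258)),mid=((392,242),(383,272)),right=((435,314),(385,335)))
for n,(a,b) in L.items():
    rs=[]
    for cn,uv in (("top",a),("scene",b)):
        c=d[cn]; k=disc(c,uv)
        s,r,e,N=rcirc(c,k,0.023); 
        el=cv2.fitEllipse(k.astype(np.float32))
        print(n,cn,"z=.023 centre",np.round(s,4),"diam mm",round(2000*(r),1),"resid",round(e*1e3,2),N,"ell",np.round(el[0],1))
        rs.append(ray(c,proj(c,[*s,0.023])))
    print("   tri flange centre",tri(rs))
E
```

```text
left top z=.023 centre [0.4557 0.0515] diam mm 52.1 resid 0.49 81 ell [216.9 328.2]
left scene z=.023 centre [0.4517 0.0485] diam mm 53.4 resid 0.9 56 ell [204.1 257. ]
   tri flange centre (array([0.45602753, 0.05274143, 0.01695791]), [np.float64(0.0001971466894243158), np.float64(0.0001971466894243821)])
mid top z=.023 centre [ 0.6013 -0.2832] diam mm 72.2 resid 0.56 108 ell [392.  241.7]
mid scene z=.023 centre [ 0.5969 -0.2856] diam mm 72.5 resid 0.64 82 ell [383.  271.7]
   tri flange centre (array([ 0.60245892, -0.28366965,  0.01684148]), [np.float64(0.0002445603183340888), np.float64(0.00024456031833411954)])
right top z=.023 centre [ 0.4616 -0.3517] diam mm 92.2 resid 0.55 142 ell [434.4 313.5]
right scene z=.023 centre [ 0.4577 -0.3541] diam mm 93.8 resid 0.57 135 ell [384.1 335. ]
   tri flange centre (array([ 0.46206945, -0.35264544,  0.01695518]), [np.float64(0.00010007411807644859), np.float64(0.00010007411807654518)])
```

Flange diameters come out at about 54, 74 and 94 mm. So the middle steel disc at top (392,242) / scene (383,272) is the 76 mm lid B. The left one is A and the right one is C, and pink and purple are excluded by colour. The mouth comes next, then the approach.

```bash
python3 - <<'E'
from h import *; import pickle
from workcell import ctrl, telemetry
from scipy.spatial.transform import Rotation as Ro
d=pickle.load(open("d0.pkl","rb"))
# hand click: mouth inner centre, top crop: inner rim ellipse x 251..386, y 333..472 (crop px)
t=(240+318.5/4,195+402/4); s=(260+147.5/4,200+243/4)
print("mouth tri",tri([ray(d["top"],t),ray(d["scene"],s)]), plane(d["top"],t,.074),plane(d["scene"],s,.074))
# knob tops
kt=(240+617/4,195+176/4); ks=(260+498/4,200+236/4)
print("knobtop tri",tri([ray(d["top"],kt),ray(d["scene"],ks)]))
# microscope base corner top / binocular etc
print("base corner",tri([ray(d["top"],(240+232/4,195+285/4)),ray(d["scene"],(260+128/4,200+143/4))]))
s=telemetry.state(); R=Ro.from_rotvec(s["orientation"]).as_matrix(); print(np.round(R,3))
w=d["wrist"]["cam_to_world"]; print("cam in tool",R.T@(w[:3,3]-s["tcp_pos"]), "\n",np.round(R.T@w[:3,:3],3))
E
```

```text
mouth tri (array([ 0.50151151, -0.14241108,  0.06706617]), [np.float64(0.0012091176419596963), np.float64(0.0012091176419595075)]) [ 0.49994376 -0.14154299  0.074     ] [ 0.49676179 -0.14699147  0.074     ]
knobtop tri (array([ 0.59957931, -0.28435802,  0.05599504]), [np.float64(0.0005576338081049766), np.float64(0.0005576338081050891)])
base corner (array([ 0.55351456, -0.10345634,  0.07273388]), [np.float64(0.002279170669978482), np.float64(0.0022791706699785467)])
[[-0.938  0.347 -0.   ]
 [ 0.347  0.938 -0.001]
 [ 0.    -0.001 -1.   ]]
cam in tool [ 0.08241438  0.00107833 -0.16188815] 
 [[ 0.     0.949  0.316]
 [ 1.     0.    -0.   ]
 [-0.     0.316 -0.949]]
```

```bash
cat >> h.py <<'E'
from scipy.spatial.transform import Rotation as Ro
def ori(deg=-20.0):
    f=np.radians(deg); x=np.array([-np.cos(f),-np.sin(f),0]); z=np.array([0,0,-1.]); 
    return Ro.from_matrix(np.c_[x,np.cross(z,x),z]).as_rotvec()
E
python3 - <<'E'
from h import *; import pickle
from workcell import ctrl, telemetry
d=pickle.load(open("d0.pkl","rb"))
print("eyepiece",tri([ray(d["top"],(85,212)),ray(d["scene"],(160,5))]),tri([ray(d["top"],(25,178)),ray(d["scene"],(160,5))]))
for p in ([.15,.40,.35],[.40,-.10,.33],[.467,-.13,.24],[.567,-.272,.17],[.6,-.284,.032],[.5,-.142,.09]):
    q=ctrl.inverse_kinematics(p,ori()); print(p,None if q is None else np.round(q,2))
E
```

```text
eyepiece (array([0.55157016, 0.11946096, 0.49041848]), [np.float64(0.010160535149169004), np.float64(0.010160535149168776)]) (array([0.61657883, 0.20064052, 0.45001363]), [np.float64(0.001114460907219867), np.float64(0.001114460907219756)])
[0.15, 0.4, 0.35] [ 1.18 -0.04  1.88 -0.    1.3  -0.04]
[0.4, -0.1, 0.33] [-0.27 -0.04  1.93  0.    1.26 -1.5 ]
[0.467, -0.13, 0.24] [-0.3   0.18  1.9  -0.    1.06 -1.52]
[0.567, -0.272, 0.17] [-0.47  0.48  1.65  0.    1.02 -1.69]
[0.6, -0.284, 0.032] [-0.46  0.7   1.62 -0.    0.82 -1.68]
[0.5, -0.142, 0.09] [-0.3   0.45  1.94 -0.    0.75 -1.52]
```

```bash
python3 - <<'E'
from h import *; import pickle
from workcell import ctrl, telemetry, viewer
o=ori()
ctrl.movep([.14,.365,.25],o)
ctrl.movep([.375,-.10,.25],o)
V=[]
ctrl.movep([.467,-.13,.24],o); V.append((viewer.camera("wrist"),telemetry.state()))
ctrl.movep([.46,-.20,.24],o); V.append((viewer.camera("wrist"),telemetry.state()))
ctrl.movep([.565,-.272,.20],o); V.append((viewer.camera("wrist"),telemetry.state()))
for i,(c,s) in enumerate(V): cv2.imwrite(f"pics/w1_{i}.png",c["image"][:,:,::-1]); print(s["t"],s["tcp_pos"],s["ft_force"])
pickle.dump(V,open("d1.pkl","wb"))
E
```

```text
3.5 [ 0.46658851 -0.1291315   0.23948007] [-0.72016796  0.22774064  0.81575398]
3.9333 [ 0.45916736 -0.19952392  0.24015886] [-0.02525573  0.19365882  0.45934452]
4.575 [ 0.5644942  -0.27070222  0.19984724] [-0.1571077   0.53191172  0.80014297]
```

View pics/w1_0.png

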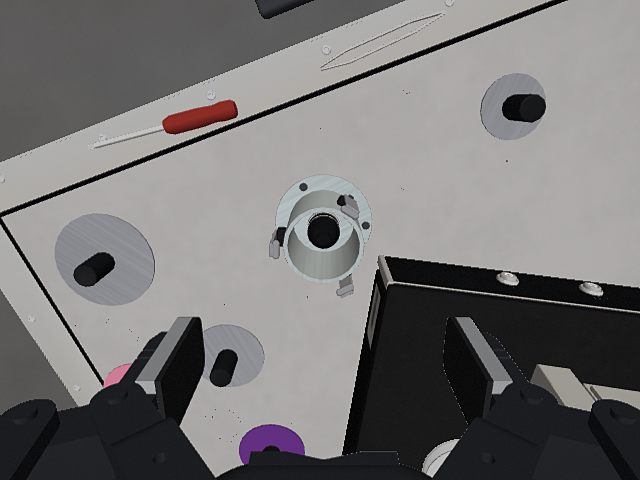

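View pics/w1_1.png

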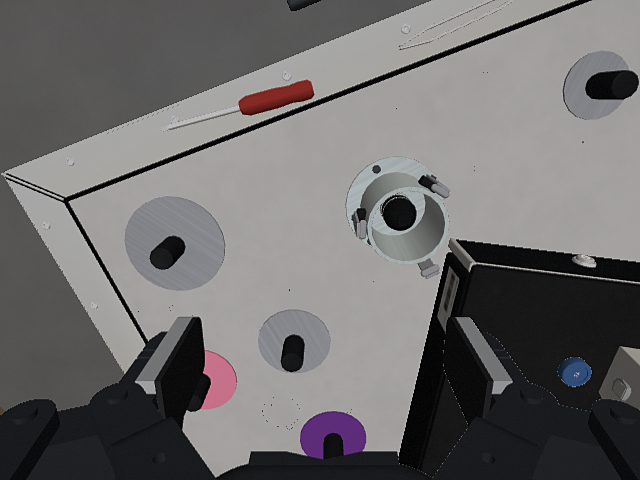

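View pics/w1_2.png

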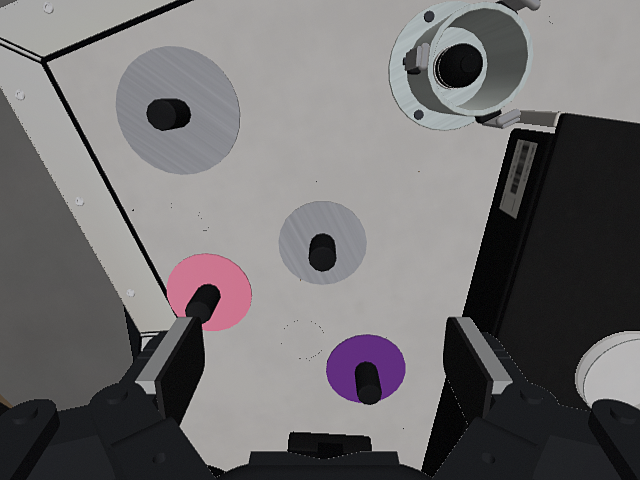

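Wrist views: mouth at (323,243) in view 0 and about (407,222) in view 1. Lid B's steel flange is at (294,341) in view 1 and (322,243) in view 2, with its knob at (322,252).

```bash
python3 - <<'E'
from h import *; import pickle
V=pickle.load(open("d1.pkl","rb"))
rs=[]
for i,uv in ((1,(275,341)),(2,(300,230))):
    c=V[i][0]; k=disc(c,uv,50); el=cv2.fitEllipse(cv2.convexHull(k.astype(np.float32)))
    s,r,e,N=rcirc(c,k,.023); print(i,"ell",np.round(el[0],1),np.round(el[1],1),"c",np.round(s,4),"diam",round(2e3*r,1),round(e*1e3,2),N)
    rs.append(ray(c,proj(c,[*s,.023])))
print("flange tri",tri(rs))
crop(V[0][0],"pics/m0.png",323,235,130,130,4); crop(V[1][0],"pics/m1.png",405,220,130,130,4); crop(V[2][0],"pics/lidB.png",322,243,130,110,5)
E
```

```text
1 ell [293.8 341.3] [62.5 71.8] c [ 0.5987 -0.2829] diam 73.7 0.44 163
2 ell [322.  242.4] [82.6 87.7] c [ 0.5973 -0.2842] diam 71.1 0.87 168
flange tri (array([ 0.59750076, -0.28330197,  0.02412592]), [np.float64(0.0009280914589349737), np.float64(0.0009280914589347895)])
pics/m0.png origin 258 170 scale 4
pics/m1.png origin 340 155 scale 4
pics/lidB.png origin 257 188 scale 5
```

View pics/m0.png

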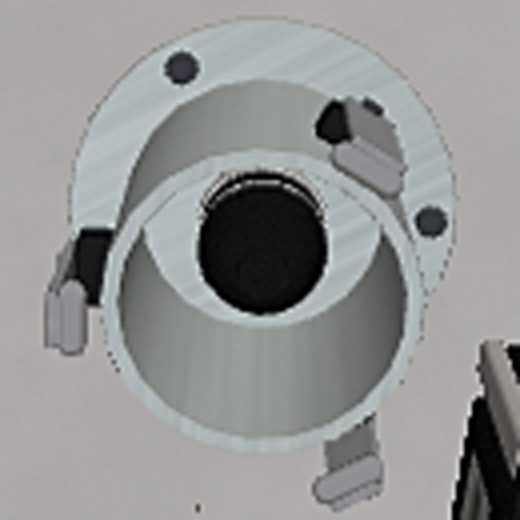

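View pics/m1.png

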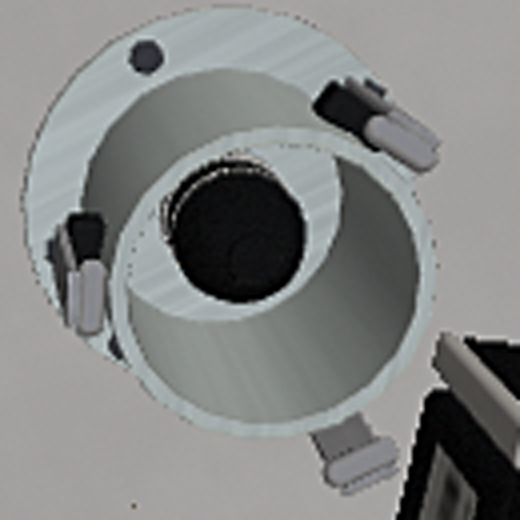

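View pics/lidB.png

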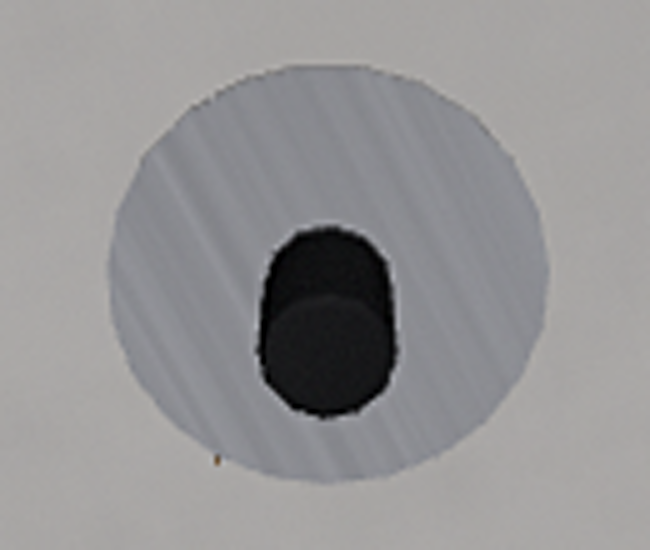

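```bash
python3 - <<'E'
from h import *; import pickle
V=pickle.load(open("d1.pkl","rb"))
# bright/bluish rim: segment interior cavity + rim via manual rim points (crop px -> image)
P0=np.array([[104,300],[421,300],[262,148],[262,455],[112,350],[130,395],[400,380],[200,445],[340,440]])/4+[258,170]
P1=np.array([[438,282],[272,127],[272,437],[107,282],[425,210],[420,355],[350,425],[180,405]])/4+[340,155]
S=[]
for c,P in ((V[0][0],P0),(V[1][0],P1)):
    s,r,e,N=rcirc(c,P,.074); print("mouth",np.round(s,4),"diam",round(2e3*r,1),round(1e3*e,2),N); S.append(ray(c,proj(c,[*s,.074])))
print("tri",tri(S))
print("knobtop v2 on z=.059", plane(V[2][0],(322.5,259),.059))
crop(V[1][0],"pics/k1.png",294,345,60,60,8)
E
```

```text
mouth [ 0.5011 -0.14  ] diam 66.9 0.54 9
mouth [ 0.5009 -0.1394] diam 67.1 0.97 8
tri (array([ 0.50012629, -0.1396657 ,  0.07655675]), [np.float64(0.0001266250100434633), np.float64(0.0001266250100435053)])
knobtop v2 on z=.059 [ 0.59897365 -0.28256807  0.059     ]
pics/k1.png origin 264 315 scale 8
```

View pics/k1.png

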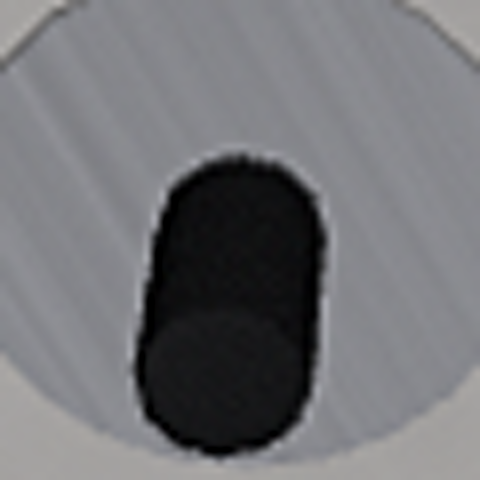

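```bash
python3 - <<'E'
from h import *; import pickle
from workcell import ctrl, telemetry, viewer
V=pickle.load(open("d1.pkl","rb"))
p,e=tri([ray(V[1][0],(291.75,362.6)),ray(V[2][0],(322.5,259))]); print("knobtop tri",p,e)
o=ori()
x,y=.5987,-.2832
ctrl.movep([x,y,.12],o)
ctrl.hold(.2); s=telemetry.state(); print(s["t"],s["tcp_pos"],s["ft_force"])
hit=ctrl.move_l([x,y,.033],o,velocity=.08,contact_N=8)
s=telemetry.state(); print(hit,s["t"],s["tcp_pos"],s["ft_force"])
c=viewer.camera("wrist"); cv2.imwrite("pics/w2.png",c["image"][:,:,::-1])
E
```

```text
knobtop tri [ 0.59969912 -0.28281904  0.05704906] [np.float64(1.5248543337696768e-05), np.float64(1.524854333758768e-05)]
5.2167 [ 0.59934441 -0.28354393  0.12261958] [-0.07690468  0.29547204  0.05721139]
False 6.45 [ 0.59915681 -0.28343312  0.03362338] [ 0.65133268 -0.3814374  -0.07436596]
```

View pics/w2.png

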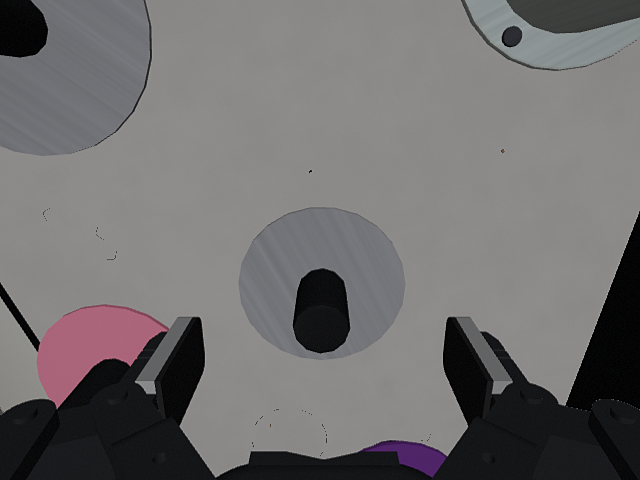

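```bash
python3 - <<'E'
from h import *
from workcell import ctrl, telemetry, viewer
c=viewer.camera("wrist"); s=telemetry.state()
print("knob top",plane(c,(321.5,329),.059),plane(c,(321.5,329),.057),s["tcp_pos"])
ctrl.grip(0.015); s=telemetry.state(); print("width",s["width"],s["t"],s["tcp_pos"],s["ft_force"])
p=s["tcp_pos"]
ctrl.move_l([p[0],p[1],.155],velocity=.12); ctrl.hold(.2)
s=telemetry.state(); print("width",s["width"],s["t"],s["tcp_pos"],s["ft_force"])
c=viewer.camera("wrist"); cv2.imwrite("pics/w3.png",c["image"][:,:,::-1])
c=viewer.camera("scene"); cv2.imwrite("pics/s3.png",c["image"][:,:,::-1])
E
```

```text
knob top [ 0.59857776 -0.28271045  0.059     ] [ 0.59969944 -0.28312936  0.057     ] [ 0.5991218  -0.28341047  0.03369331]
width 0.017938945647274673 7.1917 [ 0.59889861 -0.28336311  0.03330883] [-1.24353772 -0.55929291  3.43975405]
width 0.017991206903271762 8.5583 [ 0.59851777 -0.28319842  0.15411195] [ 0.01404191  0.05510214 -1.44781467]
```

View pics/w3.png

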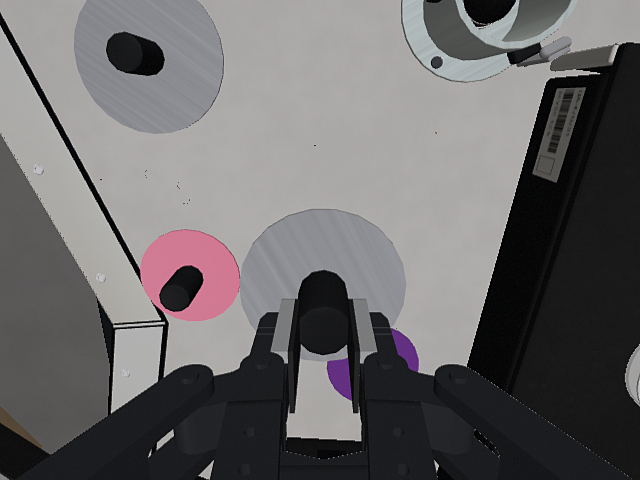

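View pics/s3.png

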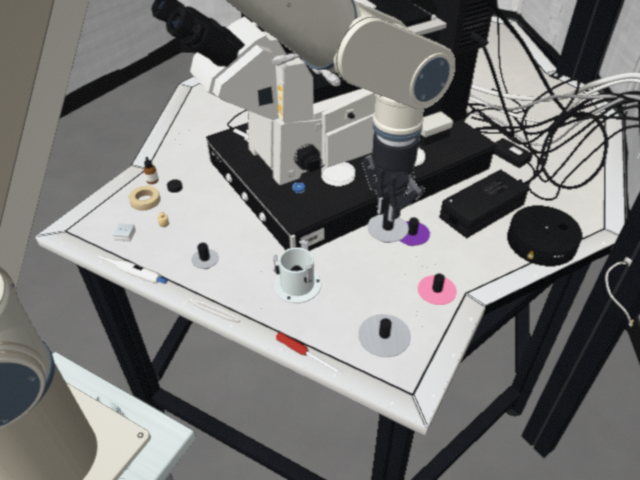

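```bash
python3 - <<'E'
from h import *
from workcell import ctrl, telemetry, viewer
c=viewer.camera("wrist"); s=telemetry.state(); p=s["tcp_pos"]; R=Ro.from_rotvec(s["orientation"]).as_matrix()
print(np.round(R[:,2],4))
for k in (0.026,.018,0,-.01): print(k,proj(c,p-R[:,2]*k))
k=disc(c,(270,270),100); k=k[(k[:,1]<300)]
zf=p[2]-.0105
sc,r,e,N=rcirc(c,k,zf); print("flange",sc,2e3*r,e*1e3,N, "offset in tool",R.T@(np.array([*sc,zf])-p))
crop(c,"pics/g3.png",323,330,130,110,6)
E
```

```text
[-5.e-04  2.e-04 -1.e+00]
0.026 [320.20067717 332.41065395]
0.018 [320.34298829 321.42285401]
0 [320.61919591 300.09694479]
-0.01 [320.75108002 289.91421148]
flange [ 0.58883911 -0.28497078] 55.86345330054313 1.180978490822498 165 offset in tool [ 0.00879043 -0.00496653  0.01050439]
pics/g3.png origin 258 275 scale 6
```

View pics/g3.png

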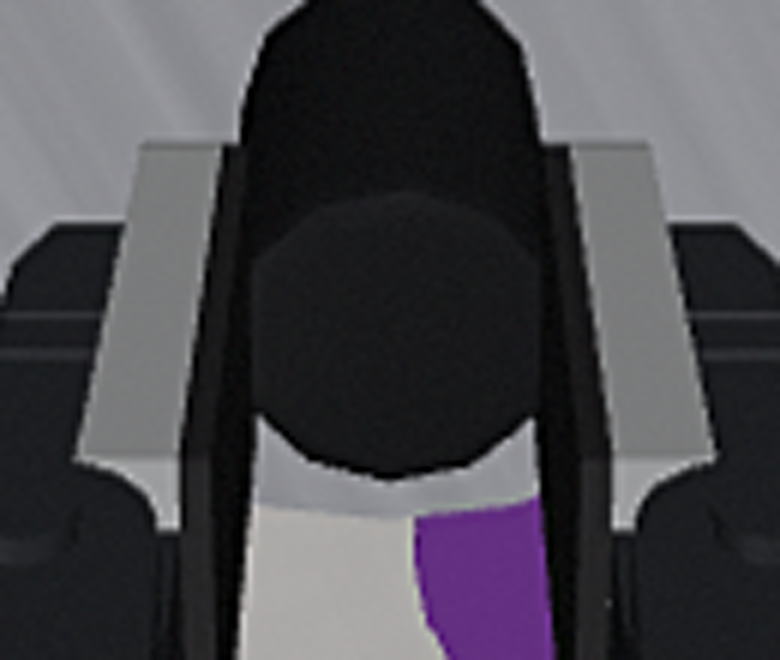

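The knob sits on the tool axis. The wrist camera shows a bias of about 1.2 mm along tool y. Correcting the mouth for that gives (0.5005, −0.1415), which agrees with the fixed-camera estimate. Next I hover there and check.

```bash
python3 - <<'E'
from h import *; import pickle
from workcell import ctrl, telemetry, viewer
o=ori()
ctrl.move_l([.5005,-.1415,.15],o,velocity=.15); ctrl.hold(.2)
s=telemetry.state(); print("width",s["width"],s["t"],s["tcp_pos"],s["ft_force"])
D={}
for n in ("wrist","scene","top"):
    c=viewer.camera(n); D[n]=c; cv2.imwrite(f"pics/{n}4.png",c["image"][:,:,::-1])
pickle.dump((D,s),open("d4.pkl","wb"))
crop(D["scene"],"pics/scene4c.png",300,265,130,110,6);crop(D["top"],"pics/top4c.png",320,290,130,110,6)
E
```

```text
width 0.017575376483557715 10.2083 [ 0.50079793 -0.14196487  0.14991907] [ 0.50499321  0.13200654 -1.09077298]
pics/scene4c.png origin 235 210 scale 6
pics/top4c.png origin 255 235 scale 6
```

View pics/wrist4.png

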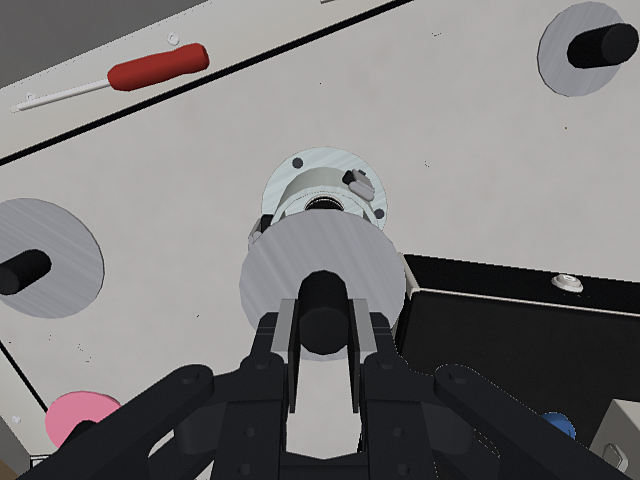

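View pics/scene4c.png

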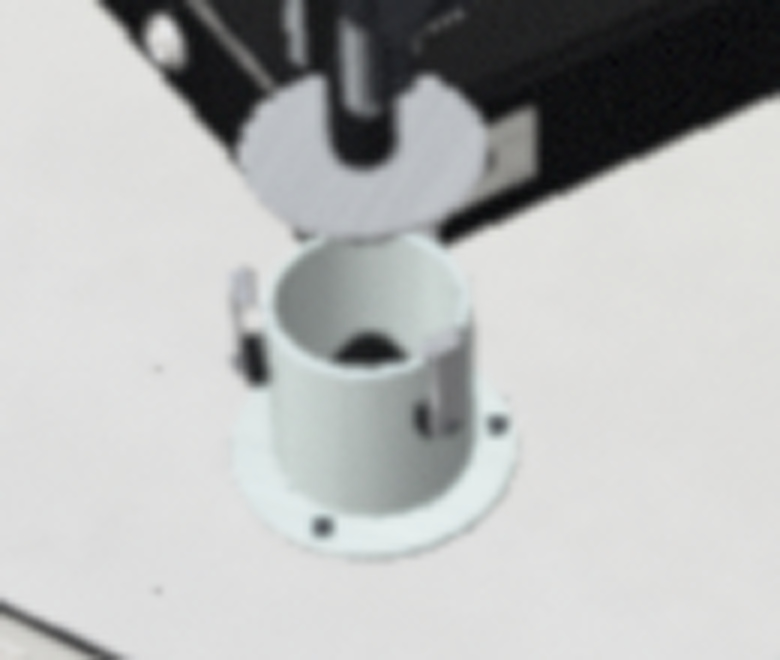

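View pics/top4c.png

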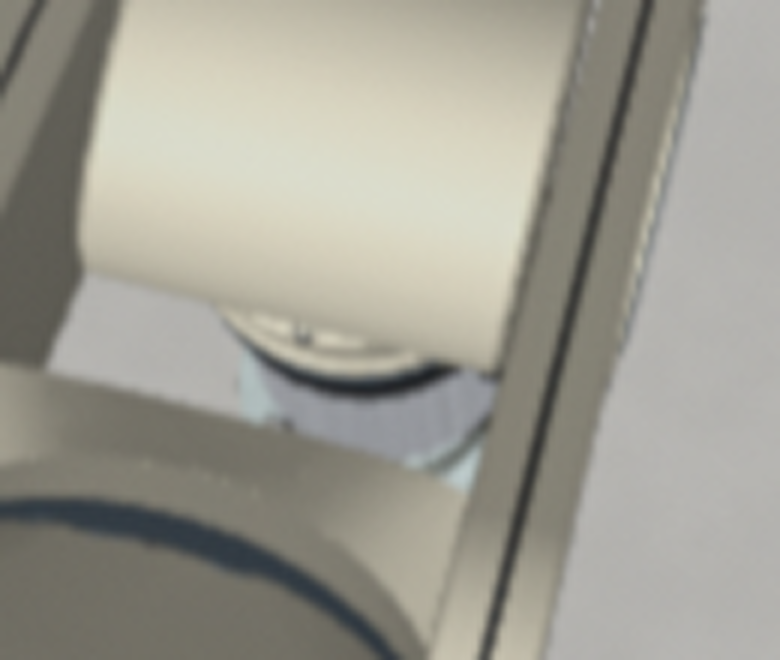

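```bash
python3 - <<'E'
from h import *; import pickle
D,s=pickle.load(open("d4.pkl","rb")); p=s["tcp_pos"]; c=D["scene"]; R=Ro.from_rotvec(s["orientation"]).as_matrix()
f=lambda P:np.array(P)/6+[235,210]
a,ra,ea,_=rcirc(c,f([[238,160],[490,155],[365,240],[300,225],[430,225],[250,195],[475,195],[250,125],[478,120]]),p[2]-.0105)
# outer rim: visible front half
b,rb,eb,_=rcirc(c,f([[268,305],[473,300],[372,378],[320,367],[425,362],[283,340],[460,335],[281,262],[462,258]]),.074)
print("scene: lid",a,2e3*ra,"mouth",b,2e3*rb,"mouth-lid mm",1e3*(b-a), "tool frame",1e3*(R.T@np.array([*(b-a),0]))[:2])
print("tcp",p)
w=D["wrist"]
crop(w,"pics/w4c.png",325,220,170,150,4)
E
```

```text
scene: lid [ 0.49882692 -0.1459113 ] 76.27291287971921 mouth [ 0.49907127 -0.14546258] 66.68403298031079 mouth-lid mm [0.24434641 0.44872436] tool frame [-0.07585335  0.50527714]
tcp [ 0.50079793 -0.14196487  0.14991907]
pics/w4c.png origin 240 145 scale 4
```

View pics/w4c.png

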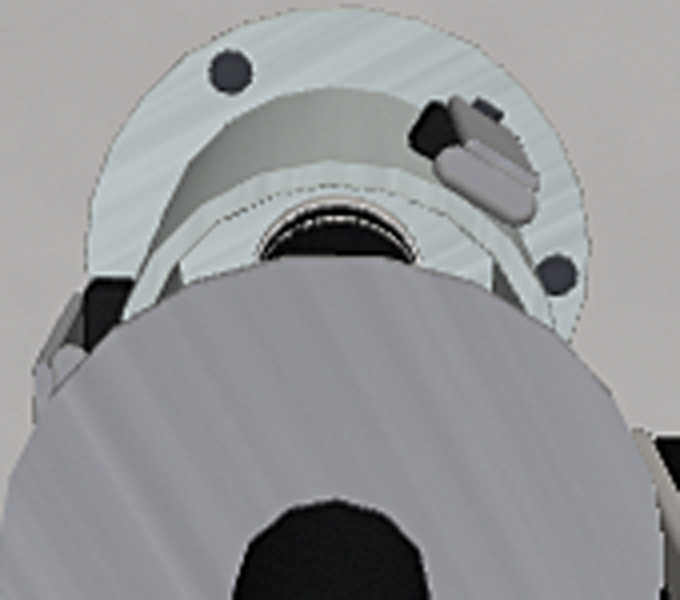

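```bash
python3 - <<'E'
from h import *
from workcell import ctrl, telemetry, viewer
o=ori()
def rep(t,h=None):
    s=telemetry.state(); print(t,h,"w",round(s["width"],4),round(s["t"],2),np.round(s["tcp_pos"],4),np.round(s["ft_force"],1),np.round(s["ft_torque"],2))
h=ctrl.move_l([.5008,-.1413,.107],o,velocity=.08,contact_N=12); rep("a",h)
if not h:
    for z in (.100,.096,.0925,.0905):
        h=ctrl.move_l([.5008,-.1413,z],o,velocity=.03,contact_N=30); rep(z,h)
        if h: break
for n in ("wrist","scene"):
    c=viewer.camera(n); cv2.imwrite(f"pics/{n}5.png",c["image"][:,:,::-1])
    if n=="scene": crop(c,"pics/scene5c.png",300,265,130,110,6)
E
```

```text
a False w 0.0181 11.05 [ 0.501  -0.1413  0.107 ] [-0.4 -0.1 -0.5] [0.01 0.04 0.02]
0.1 False w 0.0183 11.43 [ 0.5007 -0.1414  0.1001] [-0.4 -0.6  0.2] [-0.17  0.13 -0.02]
0.096 False w 0.0181 11.72 [ 0.5009 -0.1412  0.0956] [ 0.8  0.6 -2.5] [ 0.04 -0.08 -0.02]
0.0925 False w 0.0178 11.98 [ 0.5002 -0.1411  0.092 ] [ 0.   0.6 -3.6] [ 0.08 -0.01 -0.01]
0.0905 False w 0.0176 12.23 [ 0.5011 -0.1415  0.0911] [-1.8  0.5  5.3] [0.11 0.23 0.02]
pics/scene5c.png origin 235 210 scale 6
```

View pics/scene5c.png

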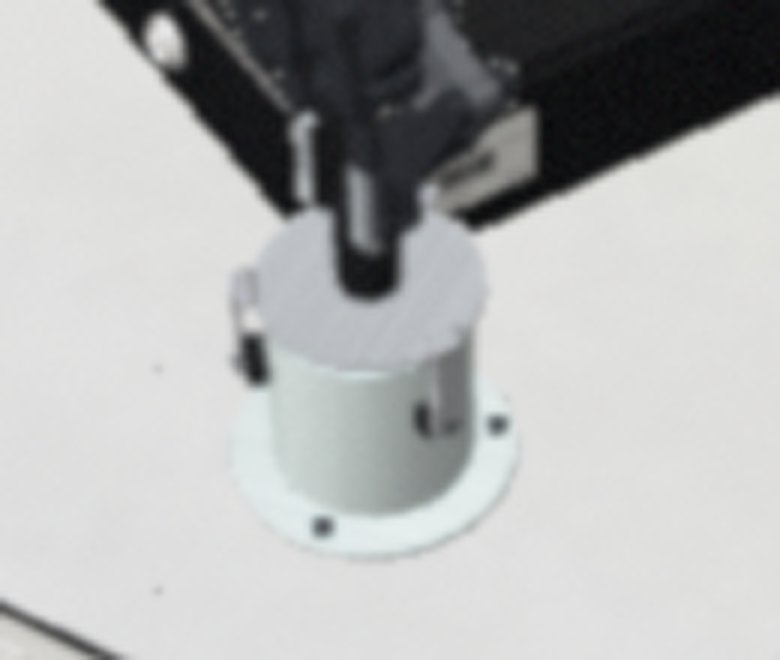

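View pics/wrist5.png

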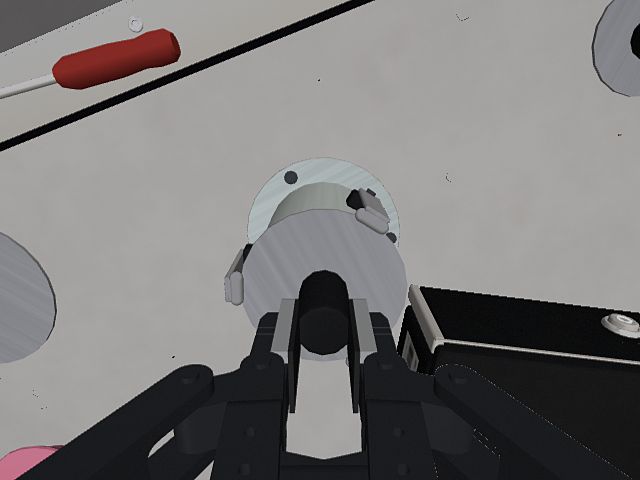

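```bash
python3 - <<'E'
from h import *
from workcell import ctrl, telemetry, viewer
o=ori()
def rep(t,h=None):
    s=telemetry.state(); print(t,h,"w",round(s["width"],4),round(s["t"],2),np.round(s["tcp_pos"],4),np.round(s["ft_force"],1),np.round(s["ft_torque"],2))
rep("now")
for z in (.0895,.0885,.0875,.0865):
    h=ctrl.move_l([.5008,-.1415,z],o,velocity=.01,contact_N=25); ctrl.hold(.1); rep(z,h)
    if h or telemetry.state()["ft_force"][2]>25: break
c=viewer.camera("wrist"); crop(c,"pics/w6c.png",320,260,200,150,4)
c=viewer.camera("scene"); crop(c,"pics/scene6c.png",300,265,130,110,6)
E
```

```text
now None w 0.0178 12.33 [ 0.5011 -0.1415  0.0911] [-1.2 -1.1  5.8] [0.06 0.27 0.  ]
0.0895 False w 0.018 12.68 [ 0.5011 -0.1415  0.0909] [-5.4  1.5 16.2] [ 0.46  0.78 -0.02]
0.0885 False w 0.0179 13.03 [ 0.5012 -0.1415  0.0908] [-7.1  2.7 26.9] [0.57 1.24 0.04]
pics/w6c.png origin 220 185 scale 4
pics/scene6c.png origin 235 210 scale 6
```

View pics/w6c.png

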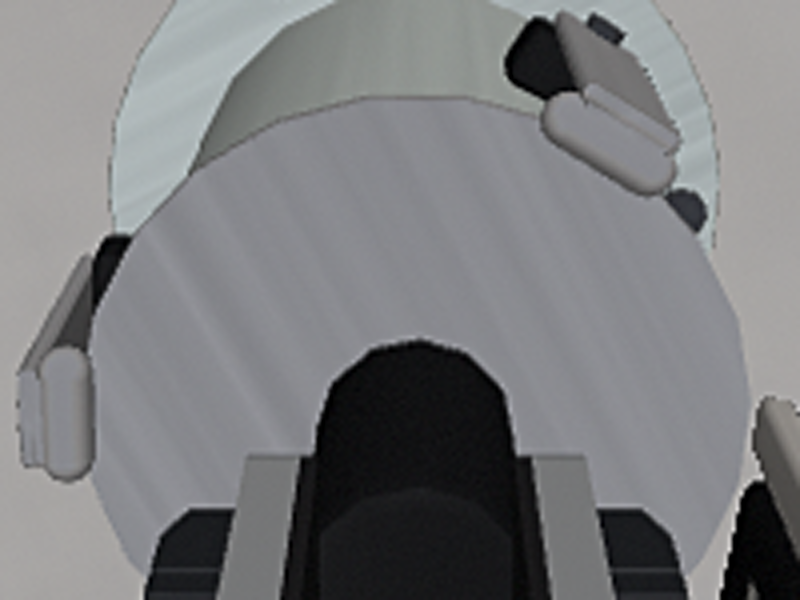

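View pics/scene6c.png

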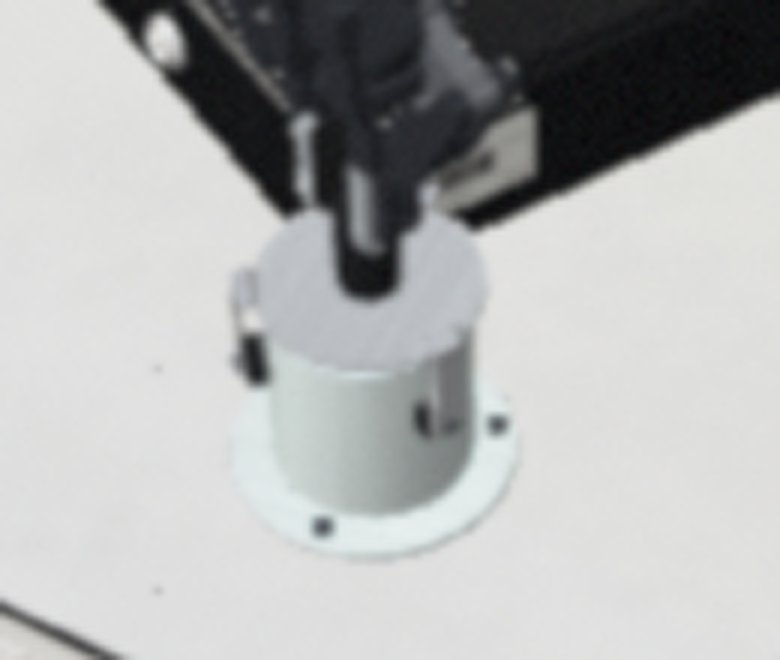

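```bash
python3 - <<'E'
from h import *; import pickle
from workcell import viewer, telemetry
V=pickle.load(open("d1.pkl","rb"))
c=viewer.camera("wrist"); s=telemetry.state(); p=s["tcp_pos"]
for z in (.0848,.087):
  m=np.array([.5011,-.140])  # camera-frame estimate of mouth
  for nm,cc,uv in (("L v0",V[0][0],(279.25,248.75)),("L v1",V[1][0],(365.75,228.75)),("L now",c,(243.75,287.5)),("R v0",V[0][0],(258+365/4,170+180/4)),("R v1",V[1][0],(340+395/4,155+150/4)),("R now",c,(220+605/4,185+160/4))):
    P=plane(cc,uv,z)[:2]; print(z,nm,np.round(P,4),"r",round(1e3*np.hypot(*(P-m)),1))
print(p, s["ft_force"])
# flange circle now at z .081
pts=np.array([[93,330],[750,400],[415,97],[735,310],[190,178],[130,550],[690,570],[300,115],[520,108]])/4+[220,185]
print("flange",rcirc(c,pts,.081))
E
```

```text
0.0848 L v0 [ 0.4867 -0.1727] r 35.7
0.0848 L v1 [ 0.4867 -0.1732] r 36.2
0.0848 L now [ 0.4869 -0.1724] r 35.4
0.0848 R v0 [ 0.4793 -0.1108] r 36.5
0.0848 R v1 [ 0.4782 -0.1112] r 36.8
0.0848 R now [ 0.4787 -0.1108] r 36.8
0.087 L v0 [ 0.486  -0.1722] r 35.5
0.087 L v1 [ 0.486  -0.1732] r 36.5
0.087 L now [ 0.486  -0.1716] r 35.0
0.087 R v0 [ 0.4787 -0.1107] r 36.9
0.087 R v1 [ 0.4776 -0.1116] r 36.9
0.087 R now [ 0.478  -0.1108] r 37.2
[ 0.50116627 -0.14155108  0.0908312 ] [-7.85254007  3.07699998 26.2632752 ]
flange (array([ 0.5014873 , -0.13996028]), np.float64(0.03736070014711441), np.float64(9.988884607815392e-05), 9)
```

Both visible clips are back at their free radius (about 35.5 mm) over the 38 mm flange, and the press is stiff at the predicted seated height. I'll relax the force and release.

```bash
python3 - <<'E'
from h import *
from workcell import ctrl, telemetry, viewer
o=ori()
def rep(t):
    s=telemetry.state(); print(t,"w",round(s["width"],4),round(s["t"],2),np.round(s["tcp_pos"],4),np.round(s["ft_force"],1))
ctrl.move_l([.5008,-.1415,.0911],o,velocity=.02); ctrl.hold(.1); rep("relaxed")
ctrl.grip(.045); rep("open")
ctrl.move_l([.5008,-.1415,.15],o,velocity=.1); rep("up")
D={}
ctrl.movep([.467,-.13,.24],o); ctrl.hold(.2); rep("view")
c=viewer.camera("wrist"); cv2.imwrite("pics/w7.png",c["image"][:,:,::-1]); crop(c,"pics/w7c.png",323,240,130,130,5)
import pickle; pickle.dump((c,telemetry.state()),open("d7.pkl","wb"))
c=viewer.camera("scene"); crop(c,"pics/scene7c.png",300,265,130,110,6); cv2.imwrite("pics/s7.png",c["image"][:,:,::-1])
E
```

```text
relaxed w 0.0181 13.57 [ 0.5011 -0.1417  0.0913] [-1.  -1.8  5.9]
open w 0.0453 13.94 [ 0.5007 -0.1414  0.0909] [0.  1.  0.2]
up w 0.045 14.68 [ 0.5005 -0.1414  0.1497] [-0.8  0.1  0.4]
view w 0.0448 15.36 [ 0.4664 -0.1298  0.2385] [ 0.2  0.5 -0.2]
pics/w7c.png origin 258 175 scale 5
pics/scene7c.png origin 235 210 scale 6
```

View pics/w7c.png

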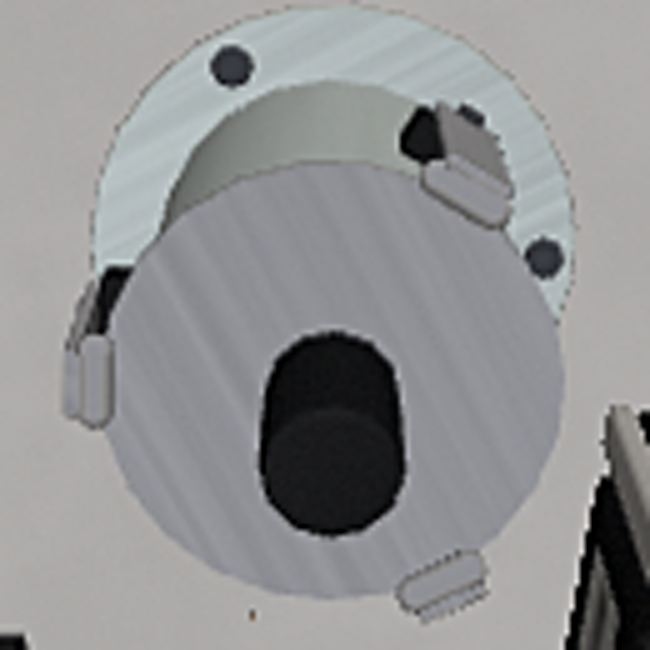

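View pics/scene7c.png

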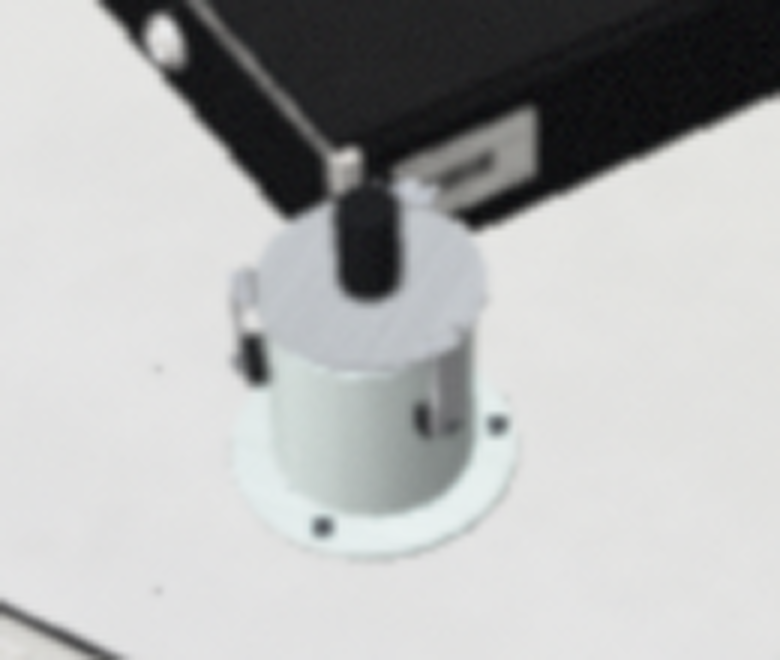

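View pics/s7.png

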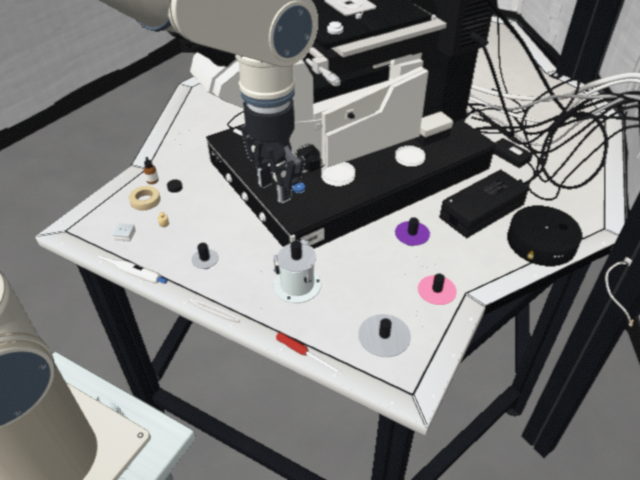

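```bash
python3 - <<'E'
from h import *; import pickle
from workcell import ctrl, telemetry, viewer
c0,_=pickle.load(open("d7.pkl","rb"))
ctrl.movep([.46,-.20,.24],ori()); ctrl.hold(.2); c1=viewer.camera("wrist"); crop(c1,"pics/w8c.png",405,220,130,130,5)
print(telemetry.state()["t"])
pickle.dump(c1,open("d8.pkl","wb"))
E
```

```text
pics/w8c.png origin 340 155 scale 5
16.0917
```

View pics/w8c.png

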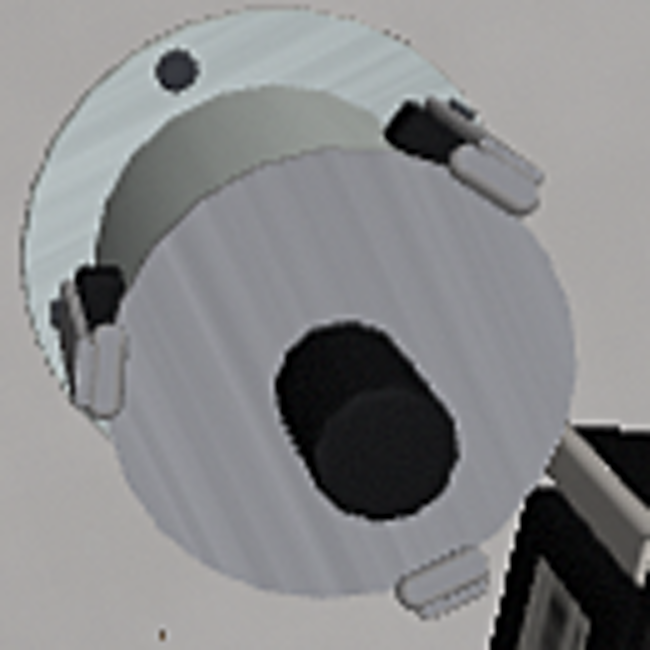

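```bash
python3 - <<'E'
from h import *; import pickle
c0,_=pickle.load(open("d7.pkl","rb")); c1=pickle.load(open("d8.pkl","rb"))
A=np.array([[105,345],[564,375],[332,160],[335,598],[140,250],[500,215],[545,285],[540,470],[130,480],[220,570],[250,172]])/5+[258,175]
B=np.array([[108,400],[577,360],[340,148],[345,598],[130,285],[545,235],[555,460],[130,470],[210,560],[240,165],[540,490]])/5+[340,155]
S=[]
for c,P in((c0,A),(c1,B)):
    s,r,e,N=rcirc(c,P,.081); print(s,2e3*r,1e3*e,N); S.append(ray(c,proj(c,[*s,.081])))
print("flange tri",tri(S))
k0=np.array([332,471])/5+[258,175]; k1=np.array([387,453])/5+[340,155]
print("knobtop tri",tri([ray(c0,k0),ray(c1,k1)]))
E
```

```text
[ 0.50139045 -0.1402224 ] 75.73843284187761 0.46332821970467536 11
[ 0.5015936  -0.14004103] 75.94487376504819 0.5659540488997422 11
flange tri (array([ 0.50116428, -0.14012127,  0.08191106]), [np.float64(8.702594407825066e-05), np.float64(8.702594407818568e-05)])
knobtop tri (array([ 0.50193283, -0.14071401,  0.11590304]), [np.float64(1.083773272050376e-05), np.float64(1.0837732720506254e-05)])
```

The flange top triangulates to 82 mm (81 expected) and the knob top to 116 mm (117 expected), with the knob upright over the mouth centre. All three clip noses lie over the flange, so I'm handing in.

```bash
python3 -c "
from workcell import sign_off,telemetry
print(telemetry.state()['t']); sign_off()"
```

```text
16.0917
the job is handed in; nothing more can be done
```

I fitted lid B, the 76 mm steel lid, onto the canister, pressed it down until it was seated, let go and handed the job in at 16.1 s. The sign-off gave no verdict. I picked it because its flange measured about 74 mm, against 54 and 94 mm for the other two. The pink and purple look-alikes were ruled out by colour.

**Seating:** the press stopped hard at tool height 90.8 mm with about 27 N, where 91.3 mm was predicted. After release, two wrist views put the flange top at 82 mm (81 expected) and the knob top at 116 mm (117 expected). The lid was centred over the mouth to within about 1.5 mm.

**Clips:** all three noses show over the flange. I measured two of them while pressing, and they were back at their free radius of about 35.5–37 mm, inside the flange's 38 mm. The third I checked only by eye.

**Other lids:** the last overall picture shows lids A and C where they were. I did not re-measure them.

**Disagreements:**
- The wrist camera read about 1.2 mm off along the jaw direction, which I corrected for.
- The single-view mouth position from the fixed cameras differed by up to 5 mm at the text's height.
- The fingers reported 18 mm on the 22 mm knob, though the pictures showed it centred and upright.

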